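# Raise an armrest upright to the notch of its mate

### The job

Three identical armrest uprights for office chairs stand side by side on the assembly bench; the middle one is still right down. Pull its head straight up, click by click, to the same notch as the upright that stands next to the blue parts bin, and let go of it resting there on its pawl. Leave the other two as they are set.

Things in the scene. Friction and masses are not known exactly. Their poses are not given: they have to be found in the camera images.
- riser_head (a point): Centre of the head of the MIDDLE upright, the one to raise: a level black plastic bar, 120 mm long (its x), 36 wide (y), 28 high; grip it across the width. Under it a plate 34 mm wide ends 21 mm below this point; then only a steel column (36 mm wide) down to its sleeve, whose top is 150 mm above the bench. Centre 208 mm above the bench when fully down, column vertical.
- riser (a joint): How far the middle upright's column is raised from fully down, m, positive up. Notches every 0.022 (0, 0.022, 0.044, ...; rests within 1 mm of them), end stop 0.127. Starts fully down. Rising takes 4 to 13 N in all and clicks at every notch; let go or lowered, it sinks to the last notch passed and is held there. A click too many cannot be undone.
- riser_a_head (a point): Centre of the head of a second upright, set on notch 2 (44 mm above fully down): an upright identical in every way (same axes), standing beside the middle one, 180 mm or more from it along y, on the left or the right. It is the pattern if it is the one next to the bin. Not to be moved.
- riser_b_head (a point): Centre of the head of a third upright, set on notch 4 (88 mm above fully down): an upright identical in every way (same axes), standing beside the middle one, 180 mm or more from it along y, on the left or the right. It is the pattern if it is the one next to the bin. Not to be moved.
- bin_middle (a point): Centre of the underside of the blue parts bin, 170 x 270 mm and 100 mm high, fixed on the bench. The upright next to it is the one whose head is 180 to 350 mm away horizontally; the upright on the far side is more than 600 mm away.
Mind the look-alikes: they are no part of the job. What is shaped like the part that bears riser_head but green or yellow is not meant.

How it is judged (in metres and radians):
At the end, for the whole second after the job is handed in: The middle upright's head is level within 10 mm (same notch) with the head of whichever upright stands next to the bin, released and at rest (((horizontal distance between riser_a_head and bin_middle below 0.45 m and z of riser_head in the frame of riser_a_head between -0.01 and 0.01 m) or (horizontal distance between riser_b_head and bin_middle below 0.45 m and z of riser_head in the frame of riser_b_head between -0.01 and 0.01 m)) and velocity of joint riser between -0.01 and 0.01 m/s); the robot touches nothing.
It fails at once if the head of one of the other two uprights is moved by more than 10 mm (distance of any of riser_a_head, riser_b_head from where it was at the start of the episode above 0.01 m).
It also fails if it takes over 32 s, if anything falls off the work surface, if the arm or the gripper's body presses on something with over 40 N, if the wrist force passes 120 N, or if a joint passes its speed limit or range.

### The arm

A 6-joint arm with a two-finger parallel gripper is mounted at the origin on the work surface. World frame = base frame: x ahead of the robot, y to its left, z up, the work surface at z = 0. Lengths are in mm, angles in rad, forces in N, time in s.
With the tool pointing down it reaches from about 350 to 975 mm from the base axis. Payload 7.1 kg.
Tool frame: the origin (TCP) lies at the very end of the fingers, on their centre line; the grasp point (between the pads) lies 19 mm behind it (tcp_to_grasp is the distance from the TCP to the grasp point, in mm); z points along the fingers, y is the line along which they close (so a half turn about z gives the same grasp; the last joint's range is limited). The gripper opens to 88 mm and grips with 3 to 60 N. Pads are 20 mm wide; open, the fingers measure 115 mm over their backs; the gripper's body (75 mm by 178 mm) begins 61 mm behind the grasp point.
Start: joints at [-1.132, 0.423, 1.63, -0, 1.089, -0.019], TCP at [276.249, -560.617, 222.675] pointing down, gripper open.
Joint ranges: [-3, 3], [-0.9, 2.11], [0.09, 2.58], [-1.31, 4.45], [0.11, 2.69], [-2.54, 2.54]. Speed limits (rad/s): [2.39, 2.39, 3.01, 3.14, 3.14, 3.14].

### API

Orientations are given as a 3x3 rotation matrix whose columns are the frame's x, y, z axes.
In Python, from workcell import sense, get_image, camera_params, job_done, tcp_to_grasp gives the robot as it stands.
- The arm moves only by the tool apply_moves, never from a script. Its argument "plan" is one flat list of numbers, 6 for each row, row after row: the shift along the tool's x, y, z as a fraction of full scale, then the turn, a rotation vector about the tool's x, y, z as a fraction of full scale. In form: [dx, dy, dz, rx, ry, rz, dx, dy, dz, rx, ry, rz, ...]. A call has 1 to 12 rows; each row shifts and turns the commanded pose from where the row before left it, along the tool's axes as they then stand; what a row does not reach is not made up. Full scale, the value 1, is 6 cm for a shift and 0.12 rad for a turn. A row lasts 1/8 s, in which the tool goes at most 62.5 mm and 10.7 degrees, less where a joint would pass 70% of its speed; a pose out of reach is approached as far as the arm can. A call with a number of a shift or a turn outside -1 to 1 is refused whole. A call with a gripper value outside its range is refused whole. "grip" is the opening, from 0 (shut) to 1 (fully open), set as the call begins (left out, the last holds). The fingers move at their own pace and stop on an object; the grip force is fixed at half the most. Time passes only in rows, so rows that do not move let the fingers close. It gives the time, the measured TCP pose, the force, the opening and the grip force at its end, in the units of the state.
- sense(): the state, without advancing time (a new reading comes with each control period).
- get_image(name): name is "scene" or "top" or "wrist"; returns the picture (384x512x3 uint8, blue, green, red); there is no depth.
- camera_params(name): a dict with "fx", "fy", "cx", "cy" (pixels), "rvec" (rotation vector, rad) and "tvec" (3), from world to camera coordinates, as OpenCV has them. Camera axes: x right, y down, z forward; pixel columns grow to the right and rows downward; lengths in mm; the calibration is good to about 2 mm. A picture is of the moment at which its call begins: read the wrist's pose just before it. camera_params takes no time and is no camera call; for the wrist camera it gives the pose at the moment of the call.
- job_done(): hands the job in; it is judged then, once.
The state is a dict: "clock": time; "joint_positions": joint angles; "dq": joint speeds; "joint_efforts": joint torques, N m; "tool_pos": TCP position; "eef_rot": TCP orientation; "ft_force": force on the tool from outside, world axes, zero at the start; "ft_torque": the same for the moment, N m; "finger_gap": finger opening in mm; "grasp_force": force on a finger pad.
Only numpy, scipy, OpenCV 4.12 (cv2) and the standard library are available. Lean on these libraries where they do the work, as an engineer would, in place of code of your own. Each camera call takes 0.05 s, during which the arm holds its last target. There are 200 camera calls.

## Working session

There is one attempt and no reset: what is moved stays moved. The work goes in short steps, Python scripts to look and compute and a tool call to move; the robot and the scene stay as the last step left them, time stands still between calls to the robot, and variables do not carry over. Pictures are saved under pics/ and viewed, at most 10 in all, crops included, and the job is handed in when it is done.

Besides the shell and the picture viewer there is one more tool, called after "Request:" as name(argument=value, ...), one argument or row to a line, values as JSON. apply_moves: Moves the arm, as the interface text tells. Shift numbers are shares of 6 cm and turn numbers shares of 0.12 rad, none past 1 either way. Its arguments: {"type":"object","properties":{"plan":{"type":"array"},"grip":{"type":"number"}},"required":["plan"]}

```bash
mkdir -p pics; python3 - <<'E'
from workcell import *
import cv2
for n in ("scene","top"):
    cv2.imwrite(f"pics/{n}1.png",get_image(n))
    print(n,camera_params(n))
s=sense();print(s['clock'],s['tool_pos'],s['eef_rot'],s['ft_force'],s['finger_gap'])
E
```

```text
scene {'fx': 402.426746583112, 'fy': 402.426746583112, 'cx': 257.25212101535476, 'cy': 189.34126915415786, 'rvec': array([ 2.05111112,  1.47587496, -0.55894783]), 'tvec': array([-270.75965452, -249.02173534, 1627.31251046])}
top {'fx': 486.5818796170489, 'fy': 486.5818796170489, 'cx': 256.5477401687309, 'cy': 188.93519748773997, 'rvec': array([ 2.15935066, -2.14085532,  0.14196764]), 'tvec': array([ 129.15324511,  544.69650268, 1677.89269767])}
0.1 [ 276.06005269 -560.16653648  221.99161698] [[ 8.97016466e-01  4.41996747e-01 -5.78022021e-04]
 [ 4.41997125e-01 -8.97015615e-01  1.23618064e-03]
 [ 2.78930416e-05 -1.36435846e-03 -9.99999069e-01]] [0.00400433 0.47416452 0.02558615] 88.2302668444608
```

View pics/scene1.png

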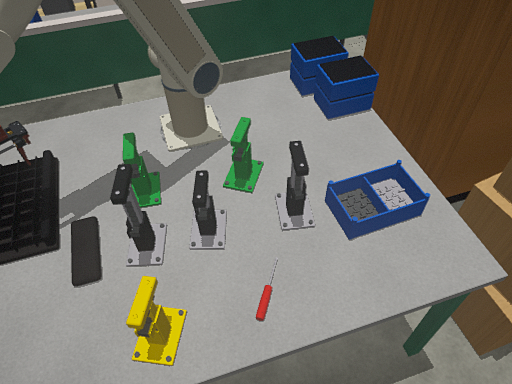

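View pics/top1.png

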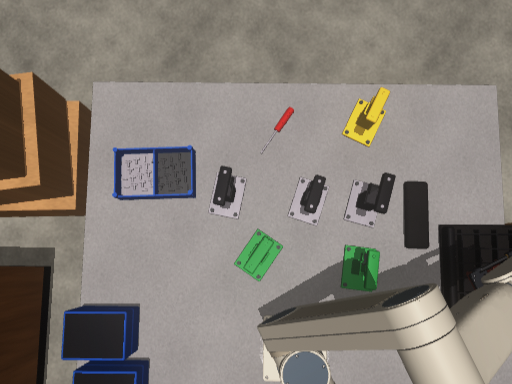

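The black heads on grey plates are at scene (121,183), (201,190) and (298,158), and at top (382,193), (313,192) and (224,185). The one at scene (201,190) / top (313,192) is the middle upright. The blue bin at top (153,172) is next to the upright at (224,185). The green and yellow ones are look-alikes. I'll confirm this in one enlarged crop.

```bash
python3 - <<'E'
import cv2,numpy as np
a=cv2.imread("pics/scene1.png")[135:270,100:330]; b=cv2.imread("pics/top1.png")[155:230,200:400]
a=cv2.resize(a,None,fx=3,fy=3,interpolation=2)[:, :690]; 
cv2.imwrite("pics/c1.png",a)
cv2.imwrite("pics/c2.png",cv2.resize(b,None,fx=4,fy=4,interpolation=2))
E
```

```text
(no output)
```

View pics/c1.png

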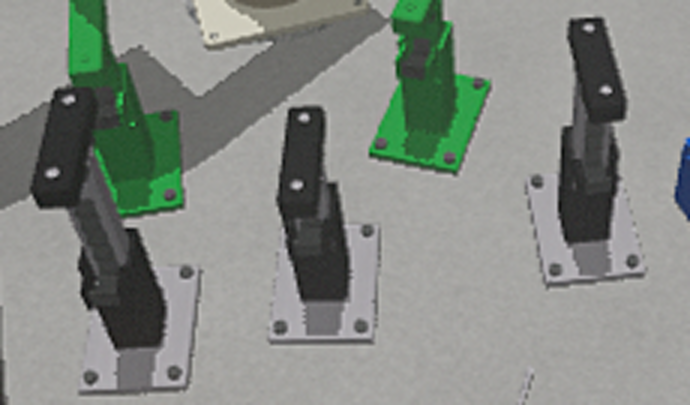

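View pics/c2.png

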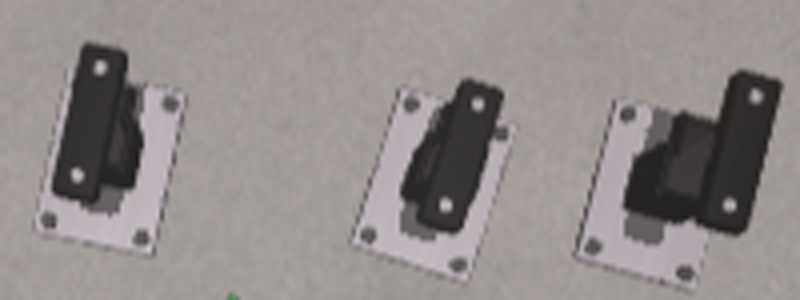

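```bash
cat > h.py <<'E'
from workcell import *
import cv2,numpy as np
def P(n):
    c=camera_params(n);K=np.array([[c['fx'],0,c['cx']],[0,c['fy'],c['cy']],[0,0,1]])
    return K@np.c_[cv2.Rodrigues(c['rvec'])[0],c['tvec']]
def tri(a,b):
    X=cv2.triangulatePoints(P("scene"),P("top"),np.float64(a),np.float64(b));return X[:3,0]/X[3,0]
def onz(n,p,z):
    M=P(n);A=np.c_[M[:,0],M[:,1],-np.array([p[0],p[1],1])];return np.linalg.solve(A,-(M[:,2]*z+M[:,3]))[:2]
E
python3 - <<'E'
from h import *
S=lambda x,y:((x+.5)/3-.5+100,(y+.5)/3-.5+135)
T=lambda x,y:((x+.5)/4-.5+200,(y+.5)/4-.5+155)
D={'bin':[(S(588,28),T(77,175)),(S(605,90),T(100,67))],'mid':[(S(304,118),T(446,205)),(S(297,184),T(478,104))],'far':[(S(69,99),T(729,205)),(S(52,173),T(755,96))]}
for k,v in D.items():
    X=[tri(*p) for p in v];d=X[1]-X[0];print(k,X,sum(X)/2,np.linalg.norm(d),np.arctan2(d[1],d[0]))
    if k=='mid':
        for i,n in enumerate(("scene","top")):
            Y=[onz(n,p[i],222) for p in v];d=Y[1]-Y[0];print(n,sum(Y)/2,np.arctan2(d[1],d[0]))
print('bin c',onz("top",(154,172),100))
s=sense();print(np.arctan2(s['eef_rot'][1,0],s['eef_rot'][0,0]))
E
```

```text
bin [array([482.93215822, 248.11653353, 264.59827546]), array([566.26319181, 231.93850178, 265.51675196])] [524.59767501 240.02751765 265.05751371] 84.89189283630564 -0.19175632297026804
mid [array([466.82553985, -37.08366793, 220.24226387]), array([546.69160534, -62.27408264, 222.19769326])] [506.75857259 -49.67887528 221.21997856] 83.76735112401713 -0.3055321651066018
scene [507.92363021 -48.18179647] -0.3054612034351283
top [506.48403621 -50.69278775] -0.3103930629425767
far [array([ 459.48302886, -235.86315066,  308.79143425]), array([ 540.94775995, -257.87645358,  308.17461673])] [ 500.2153944  -246.86980212  308.48302549] 84.38879298143945 -0.26391576846566467
bin c [590.36159104 483.94329007]
0.45782386337993003
```

The pattern, the upright next to the bin, is on notch 2: its top is at z≈265, so it is raised about 43 mm. The middle head is at (507,-49.5) with yaw ≈ -0.308. I'll lift the tool clear and turn it to line up.

Request:
apply_moves(
  plan=[0,0,-0.9,0,0,0.912,0,0,-0.9,0,0,0.912,0,0,-0.9,0,0,0.912,0,0,0,0,0,0.912,0,0,0,0,0,0.912,0,0,0,0,0,0.912,0,0,0,0,0,0.912,0,0,0,0,0,0],
  grip=1,
)

```text
clock: 1.1
tool_pos: [276.2, -560.4, 384.3]
eef_rot: [[0.953, -0.302, -0.0], [-0.302, -0.953, 0.001], [-0.001, -0.001, -1.0]]
ft_force: [0.2, 0.1, -0.4]
finger_gap: 87.8
grasp_force: 0.0
```

```bash
cat > go.py <<'E'
from h import *
import sys
def rep(t,yaw=-0.308):
    s=sense();R=s['eef_rot'];d=R.T@(np.array(t)-s['tool_pos'])
    Rt=np.array([[np.cos(yaw),np.sin(yaw),0],[np.sin(yaw),-np.cos(yaw),0],[0,0,-1]])
    w=cv2.Rodrigues(R.T@Rt)[0].ravel()
    print(s['clock'],s['tool_pos'].round(1),'shift/60',(d/60).round(3),'turn/.12',(w/.12).round(3),s['ft_force'].round(1),s['finger_gap'],s['grasp_force'])
if __name__=="__main__": rep([float(x) for x in sys.argv[1:4]])
E
python3 go.py 507 -49.5 384
```

```text
1.1 [ 276.2 -560.4  384.3] shift/60 [ 1.092e+00 -9.280e+00  9.000e-03] turn/.12 [-0.005  0.004  0.006] [ 0.2  0.1 -0.4] 87.77921765841644 0.0
```

Request:
apply_moves(
  plan=[0.1,-0.844,0,0,0,0,0.1,-0.844,0,0,0,0,0.1,-0.844,0,0,0,0,0.1,-0.844,0,0,0,0,0.1,-0.844,0,0,0,0,0.1,-0.844,0,0,0,0,0.1,-0.844,0,0,0,0,0.1,-0.844,0,0,0,0,0.1,-0.844,0,0,0,0,0.1,-0.844,0,0,0,0,0.1,-0.844,0,0,0,0,0,0,0,0,0,0],
)

```text
clock: 2.6
tool_pos: [508.9, -47.2, 384.4]
eef_rot: [[0.955, -0.297, -0.0], [-0.297, -0.955, 0.0], [-0.0, -0.0, -1.0]]
ft_force: [0.7, -0.9, -0.2]
finger_gap: 88.0
grasp_force: 0.0
```

```bash
python3 go.py 507 -49.5 384; python3 - <<'E'
from h import *
M=P("wrist");cv2.imwrite("pics/w1.png",get_image("wrist"));np.save("w1.npy",M)
for q in ((507,-49.5,222),(507,-49.5,189)):
    p=M@np.array([*q,1]);print(p[:2]/p[2])
E
```

```text
2.6 [508.9 -47.2 384.4] shift/60 [-0.02   0.046  0.006] turn/.12 [-0.003  0.004  0.054] [ 0.7 -0.9 -0.2] 88.03622998978604 0.0
[257.33460342 177.75695593]
[257.20918051 172.68662118]
```

View pics/w1.png

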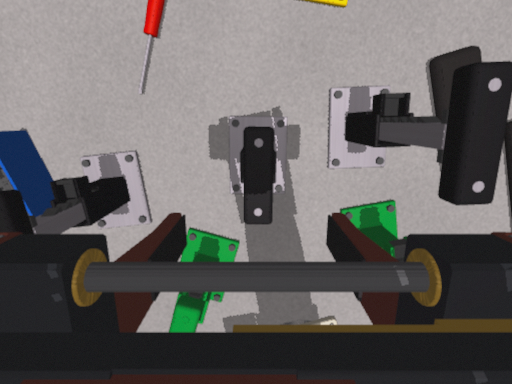

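The wrist view shows the middle head with its screws at (259,143) and (258,212). Their midpoint (258.5,177.5) is about 1 px from where I predicted it, so I'm going down to TCP z = 190.

Request:
apply_moves(
  plan=[-0.02,0.03,0.6,0,0,0,0,0,0.6,0,0,0,0,0,0.6,0,0,0,0,0,0.6,0,0,0,0,0,0.5,0,0,0,0,0,0.34,0,0,0,0,0,0,0,0,0,0,0,0,0,0,0],
)

```text
clock: 3.65
tool_pos: [506.8, -52.0, 191.1]
eef_rot: [[0.953, -0.304, 0.001], [-0.304, -0.953, -0.0], [0.001, -0.0, -1.0]]
ft_force: [0.5, -0.3, -0.5]
finger_gap: 88.2
grasp_force: 0.0
```

```bash
python3 go.py 507 -49.5 190
```

```text
3.65 [506.8 -52.  191.1] shift/60 [-0.009 -0.04   0.018] turn/.12 [-0.001 -0.009 -0.005] [ 0.5 -0.3 -0.5] 88.1515629925555 0.0
```

Request:
apply_moves(
  plan=[0,-0.025,0,0,0,0,0,0,0,0,0,0,0,0,0,0,0,0,0,0,0,0,0,0,0,0,0,0,0,0,0,0,0,0,0,0,0,0,0,0,0,0,0,0,0,0,0,0],
  grip=0.25,
)

```text
clock: 4.65
tool_pos: [507.2, -48.9, 190.3]
eef_rot: [[0.953, -0.304, 0.0], [-0.304, -0.953, 0.001], [-0.0, -0.001, -1.0]]
ft_force: [1.5, 5.4, -0.2]
finger_gap: 35.9
grasp_force: 30.0
```

Request:
apply_moves(
  plan=[0,0.005,-0.1,0,0,0,0,0,-0.1,0,0,0,0,0,-0.1,0,0,0,0,0,-0.1,0,0,0,0,0,-0.1,0,0,0,0,0,0,0,0,0,0,0,0,0,0,0],
)

```text
clock: 5.52
tool_pos: [507.2, -48.9, 219.8]
eef_rot: [[0.953, -0.304, 0.001], [-0.304, -0.953, 0.002], [-0.0, -0.002, -1.0]]
ft_force: [4.3, 6.6, -5.7]
finger_gap: 35.8
grasp_force: 30.0
```

Request:
apply_moves(
  plan=[0,0,-0.1,0,0,0,0,0,-0.1,0,0,0,0,0,-0.1,0,0,0,0,0,-0.05,0,0,0,0,0,0,0,0,0,0,0,0,0,0,0],
)

```text
clock: 6.28
tool_pos: [507.2, -48.9, 240.8]
eef_rot: [[0.953, -0.304, 0.0], [-0.304, -0.953, 0.002], [-0.0, -0.002, -1.0]]
ft_force: [3.6, 6.6, -4.7]
finger_gap: 36.0
grasp_force: 30.0
```

```bash
python3 - <<'E'
from h import *
im=get_image("scene");cv2.imwrite("pics/s2.png",cv2.resize(im[135:270,100:330],None,fx=3,fy=3,interpolation=2))
E
```

```text
(no output)
```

View pics/s2.png

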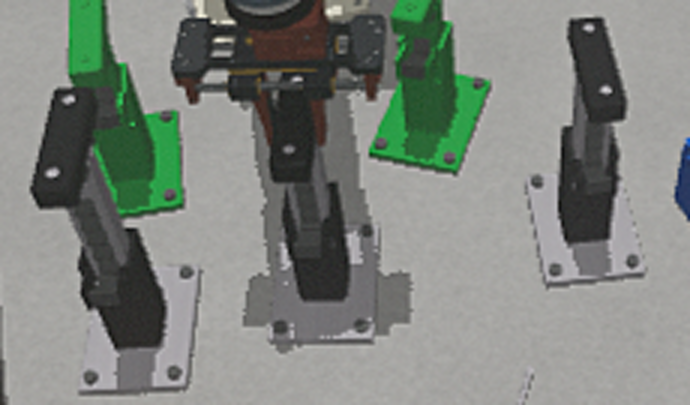

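The head has risen with the gripper, and its front screw is now at crop (289,149). I'll check how far it has risen.

```bash
python3 - <<'E'
from h import *
M=P("scene")
for r in (0,22,38,44,50,56):
    p=M@np.array([546.7,-62.3,222+r,1]);p=p[:2]/p[2];print(r,((p+.5-[100,135])*3-.5).round(1))
E
```

```text
0 [295.  184.2]
22 [291.9 168.9]
38 [289.5 157.4]
44 [288.6 153. ]
50 [287.7 148.6]
56 [286.8 144.2]
```

The rise is about 50 mm, past notch 2 and short of notch 3. I'll lower it onto the pawl and then open the gripper.

Request:
apply_moves(
  plan=[0,0,0.05,0,0,0,0,0,0.04,0,0,0,0,0,0,0,0,0],
)

```text
clock: 6.7
tool_pos: [507.1, -48.9, 235.2]
eef_rot: [[0.953, -0.304, 0.0], [-0.304, -0.953, 0.002], [-0.0, -0.002, -1.0]]
ft_force: [3.7, 6.1, -5.0]
finger_gap: 35.7
grasp_force: 30.0
```

Request:
apply_moves(
  plan=[0,0,0,0,0,0,0,0,0,0,0,0,0,0,0,0,0,0,0,0,0,0,0,0,0,0,0,0,0,0,0,0,0,0,0,0,0,0,0,0,0,0],
  grip=1,
)

```text
clock: 7.58
tool_pos: [506.8, -50.1, 235.9]
eef_rot: [[0.953, -0.303, -0.0], [-0.303, -0.953, 0.0], [-0.0, -0.0, -1.0]]
ft_force: [-0.4, -0.3, 0.5]
finger_gap: 87.6
grasp_force: 0.0
```

Request:
apply_moves(
  plan=[0,0,-0.3,0,0,0,0,0,-0.6,0,0,0,0,0,-0.6,0,0,0,0,0,-0.6,0,0,0,0,0,-0.6,0,0,0,0,0,0,0,0,0,0,0,0,0,0,0],
)

```text
clock: 8.45
tool_pos: [506.4, -50.0, 397.1]
eef_rot: [[0.953, -0.303, -0.001], [-0.303, -0.953, 0.0], [-0.001, 0.0, -1.0]]
ft_force: [0.1, 0.5, -0.6]
finger_gap: 88.1
grasp_force: 0.0
```

```bash
python3 - <<'E'
from h import *
im=get_image("scene");cv2.imwrite("pics/s3.png",cv2.resize(im[135:270,100:330],None,fx=3,fy=3,interpolation=2))
E
```

```text
(no output)
```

View pics/s3.png

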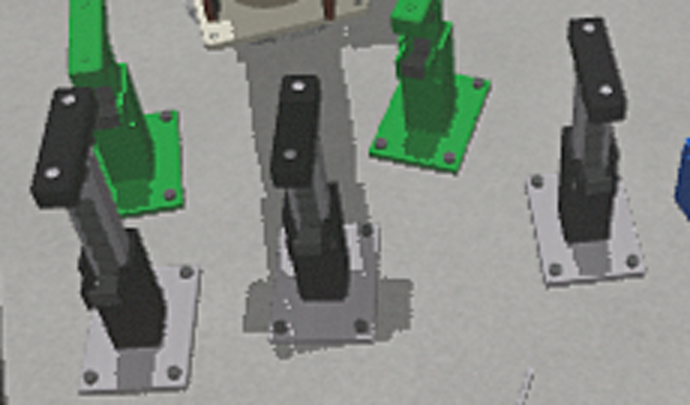

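The front screw is at crop (290,154). Notch 2 predicts (288.6,153), so the head is resting at 44 mm. The gripper is clear and the other two uprights have not moved.

```bash
python3 -c "
from workcell import *
print(job_done())"
```

```text
the job is handed in; nothing more can be done
None
```

I raised the middle upright to notch 2 (44 mm), level with the one next to the blue bin, released it resting on its pawl, and handed the job in at about 8.5 s; the other two were not moved.

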